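# Switch check on the belt sander

### The job

Two hand power tools, without batteries, lie strapped on their sides in bench stands. Do the switch check on the narrow-belt sander, the one with the slim finger-like belt arm: flip the lock-off lever on its paddle fully forward, towards the belt arm, then squeeze the paddle fully home against the tool's body, hold it in for about a second and let go so that it springs back out, with the lever left forward. Do not touch the disc grinder in the other stand.

Things in the scene. Friction and masses are not known exactly. Their poses are not given: they have to be found in the camera images.
- sander: Belt sander on its side, strapped to a fixed stand (base 110x210x12 mm). Origin: centre of the base's underside. +y: forward, to the belt arm (10x14 mm bar ending at y +190). -x: paddle side. Grey body x -18 to 18, y -99 to 91, z 56 to 104 mm; empty battery foot 50 mm wide behind it. Saddles and straps to z 110 at y -92 and +88; else free beside the body down to z 12.
- lever_tip (a point): Outer end of the sander's lock-off lever, a bare metal tab 30 mm long, 5 mm thick, z 70 to 94 mm; it turns about an upright pin on the paddle at x -35, y +10 mm in the sander's frame. The tip is at x -62, y -3 mm when locked and x -55, y +32 mm when fully forward (paddle out). Flip it by pushing its outer half from behind towards +y.
- sander_lever (a joint): Lock-off lever, rad: 0 is locked (leaning 26 degrees to the rear of square to the tool), 1.3 is fully forward (49 degrees ahead of square). Light friction, about 1 N at the tip; it stays where it is left. It starts between 0 and 0.2. Until it is turned forward (0.9 frees it) its heel stops the paddle in the first third of its travel (a hard squeeze forces it a little further).
- paddle_face (a point): Squeeze spot on the outer face of the sander's paddle, at y -45, z 80 mm in the sander's frame, x -38 mm when out and -26 when home; the body's far face is at x +18. The paddle is a black bar 8 mm thick, 26 mm high (z 67 to 93) from its hinge at x -22, y +70 mm back to y -72, where its face stands at x -41 when out; home, it lies flat along the body.
- sander_paddle (a joint): Paddle switch, rad: 0 is out, at rest; 0.10 is fully home against the body (12 mm of travel at y = -45 mm). A spring pushes it out: about 4 N at rest and 8 N when home, at y = -45 mm.
- grinder: The other tool: the same body, stand, paddle and lever, with the same origin and axes, but its head carries a round disc of 90 mm diameter with a guard, centre at y = +122 mm. Not to be touched.

How it is judged:
By the outcome, as a careful person would: the job done as asked, in the order asked, and still so for the second after the job is handed in, with the robot touching nothing.
It also fails if it takes over 43 s, if anything falls off the work surface, if the arm or the gripper's body presses on something with over 40 N, if the wrist force passes 120 N, or if a joint passes its speed limit or range.

### The arm

A 6-joint arm with a two-finger parallel gripper is mounted at the origin on a cart in front of the work surface, level with it; the furniture and walls round the work are solid. World frame = base frame: x ahead of the robot, y to its left, z up, the work surface at z = 0. Lengths are in m, angles in rad, forces in N, time in s.
With the tool pointing down it reaches from about 0.35 to 0.85 m from the base axis. Payload 8.1 kg.
Tool frame: the origin (TCP) lies where the fingers leave the gripper's body, on its centre line; the fingertips stand 73 mm ahead of it and the grasp point (between the pads) lies tcp_to_grasp ahead of it (tcp_to_grasp is the distance from the TCP to the grasp point, in m); z points along the fingers, x is the direction in which the jaws open and shut, and the axes are right-handed (so a half turn about z gives the same grasp; the last joint's range is limited). The gripper opens to 85 mm and grips with 20 to 120 N. Pads are 22 mm wide; open, the fingers measure 114 mm over their backs; the gripper's body (76 mm by 85 mm) begins 54 mm behind the grasp point. The pads swing forward as they close: fully open they stand 13 mm farther back than shut.
Start: joints at [-1.266, 0.13, 1.488, -0, 1.523, -0.085], TCP at [0.228, -0.555, 0.304] pointing down, gripper open.
Joint ranges: [-2.96, 2.96], [-0.89, 2.26], [0.02, 2.5], [-1.34, 4.48], [0, 2.73], [-2.66, 2.66]. Speed limits (rad/s): [2.39, 2.39, 2.79, 3.14, 3.14, 3.14].

### API

Orientations are given as a 3x3 rotation matrix whose columns are the frame's x, y, z axes.
In Python, from rig import state, camera, camera_model, job_done, tcp_to_grasp gives the robot as it stands. The module is installed in compiled form; this text tells all that it offers.
- The arm moves only by the shell command python3 -m inch 'ROWS' [FORCE]. ROWS is a JSON object of lists of equal length, an entry for each row: "jaw": the opening, from -1 (shut) to 1 (fully open), so that 0 is half open; "dp": the shift along the tool's x, y, z in mm, a list of three; "spin": the turn about the tool's z in degrees. In form: {"jaw": [jaw, ...], "dp": [[x, y, z], ...], "spin": [spin, ...]}. A call has 1 to 12 rows; each row shifts and turns the commanded pose from where the row before left it, along the tool's axes as they then stand; what a row does not reach is not made up. A row lasts 1/10 s, in which the tool goes at most 50 mm and 8.59 degrees, less where a joint would pass 70% of its speed; a pose out of reach is approached as far as the arm can. A call with a gripper value outside its range is refused whole. The fingers move at their own pace and stop on an object; FORCE is the grip in N (left out, the last holds). Time passes only in rows, so rows that do not move let the fingers close. It gives the time, the measured TCP pose, the force and the opening at its end, in the units of the state.
- state(): the state, without advancing time (a new reading comes with each control period).
- camera(name): name is "scene" or "side" or "wrist"; returns the picture (384x512x3 uint8, red, green, blue); there is no depth.
- camera_model(name): a dict with "camera_matrix" (3x3 intrinsics, pixels), "k1" (the pictures are not rectified: a ray, as slopes to the right and down, at radius r is drawn at 1 + k1 r^2 times it, then the intrinsics apply), "eye" and "attitude" of the camera in the world. Camera axes: x right, y up, looking along -z (the intrinsics and any distortion apply to the point x, -y, -z); pixel columns grow to the right and rows downward; lengths in m; the calibration is good to about 2 mm. A picture is of the moment at which its call begins: read the wrist's pose just before it. camera_model takes no time and is no camera call; for the wrist camera it gives the pose at the moment of the call.
- job_done(): hands the job in, once; it reports no verdict.
The state is a dict: "t": time; "qpos": joint angles; "dq": joint speeds; "joint_torque": joint torques, N m; "tcp_pos": TCP position; "eef_rot": TCP orientation; "force": force on the tool from outside, world axes, zero at the start; "moment": the same for the moment, N m; "finger_gap": opening from 0.0 (shut) to 1.0 (fully open).
Only numpy, scipy, OpenCV 4.12 (cv2) and the standard library are available. Lean on these libraries where they do the work, as an engineer would, in place of code of your own. Each camera call takes 0.05 s, during which the arm holds its last target. There are 200 camera calls.

## Working session

There is one attempt and no reset: what is moved stays moved. The work goes in short steps, Python scripts to look and compute and a shell command to move; the robot and the scene stay as the last step left them, time stands still between calls to the robot, and variables do not carry over. Pictures are saved under pics/ and viewed, about 8 in all and at most 12, crops included, and the job is handed in when it is done.

```bash
mkdir -p pics; cat > h.py <<'E'
import numpy as np, cv2
from rig import *
def save(name,f): 
    im=camera(name); cv2.imwrite(f'pics/{f}.png',im[:,:,::-1]); return im
def ray(m,u,v):
    K=np.array(m['camera_matrix']); d=np.array([m['k1'],0,0,0,0.])
    d=np.array([m['k1'],0,0,0.]); 
    p=cv2.undistortPoints(np.array([[[u,v]]],float),K,d)[0,0]
    R=np.array(m['attitude']); r=R@np.array([p[0],-p[1],-1]); return np.array(m['eye']),r/np.linalg.norm(r)
def onz(m,u,v,z):
    e,r=ray(m,u,v); return e+r*(z-e[2])/r[2]
def proj(m,P):
    R=np.array(m['attitude']); c=(np.atleast_2d(P)-np.array(m['eye']))@R
    x=c[:,0]/-c[:,2]; y=-c[:,1]/-c[:,2]; s=1+m['k1']*(x*x+y*y)
    K=np.array(m['camera_matrix']); return np.c_[K[0,0]*x*s+K[0,2],K[1,1]*y*s+K[1,2]]
E
python3 - <<'E'
from h import *
a=save('scene','scene0'); b=save('side','side0')
s=state(); print(s['t'],s['tcp_pos'],np.round(s['eef_rot'],3),s['finger_gap'],tcp_to_grasp)
for n in('scene','side'):
    m=camera_model(n);print(n,m)
E
```

```text
0.1 [ 0.2279222  -0.55461374  0.3029535 ] [[ 0.38  -0.925 -0.   ]
 [-0.925 -0.38   0.002]
 [-0.002 -0.    -1.   ]] 0.9999865009363336 0.0539
scene {'camera_matrix': array([[409.10739933,   0.        , 259.33923219],
       [  0.        , 409.10739933, 195.12877369],
       [  0.        ,   0.        ,   1.        ]]), 'k1': -0.09380355837669843, 'eye': array([0.15272006, 0.46455944, 0.76715777]), 'attitude': array([[-0.78681504,  0.46887903, -0.40134094],
       [-0.61718513, -0.59547948,  0.5142827 ],
       [ 0.00214608,  0.65234703,  0.75791738]])}
side {'camera_matrix': array([[443.14710801,   0.        , 253.39882461],
       [  0.        , 443.14710801, 191.16890773],
       [  0.        ,   0.        ,   1.        ]]), 'k1': 0.03319690107624417, 'eye': array([ 0.08541232, -0.89848649,  0.57054878]), 'attitude': array([[ 0.90023121,  0.20569554, -0.3837618 ],
       [-0.43475416,  0.37620317, -0.81820535],
       [-0.02392878,  0.90341603,  0.42809683]])}
```

View pics/scene0.png

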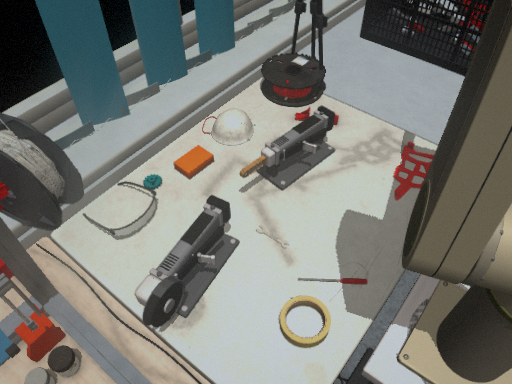

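View pics/side0.png

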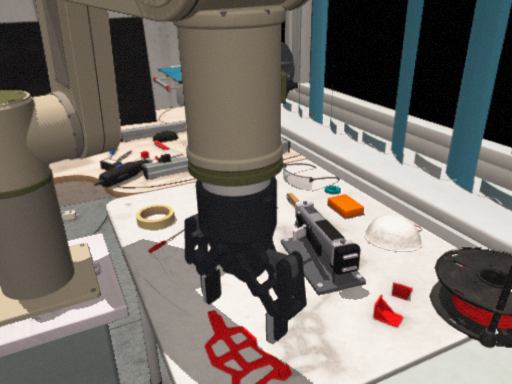

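The scene view shows the sander with its orange arm tip at about (243,175) and its foot at about (330,118). The grinder with its disc is at (165,300). The side view shows the sander at (325,245), foot towards that camera. I'll enlarge the sander in both views.

```bash
python3 - <<'E'
import cv2,numpy as np
a=cv2.imread('pics/scene0.png')[95:200,230:350]; b=cv2.imread('pics/side0.png')[185:300,265:385]
f=lambda x:cv2.resize(x,(400*1,int(400*x.shape[0]/x.shape[1])),interpolation=cv2.INTER_CUBIC)
A,B=f(a),f(b); h=max(len(A),len(B)); o=np.zeros((h,800,3),np.uint8); o[:len(A),:400]=A;o[:len(B),400:]=B
cv2.imwrite('pics/c1.png',o)
E
```

```text
(no output)
```

View pics/c1.png

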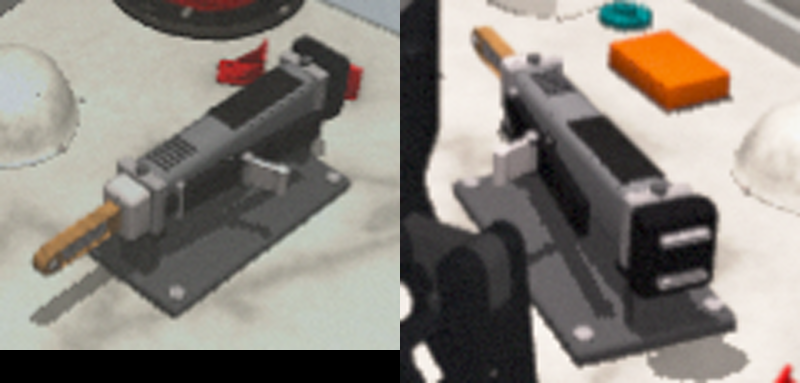

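Left crop (scene): the lever is at crop (265,170), and the base corners are at (175,315), (350,183) and (90,250). Right crop (side): base corners are at (580,362), (737,325) and (455,185), with the lever at (515,160).

```bash
cat >> h.py <<'E'
def fitpose(pts):  # pts: list of (local xyz m, model, u,v)
    from scipy.optimize import least_squares
    def T(p,L): c,s=np.cos(p[2]),np.sin(p[2]); return np.array([p[0]+c*L[0]-s*L[1],p[1]+s*L[0]+c*L[1],L[2]])
    f=lambda p:np.concatenate([proj(m,T(p,L))[0]-(u,v) for L,m,u,v in pts])
    best=min((least_squares(f,[.6,-.2,y],loss='soft_l1') for y in np.arange(-3,3,.7)),key=lambda r:r.cost)
    return best.x,f(best.x).reshape(-1,2),T
E
python3 - <<'E'
from h import *
S=camera_model('scene');D=camera_model('side')
for n,m,u,v in [('FL',S,282.5,189.5),('RL',S,335,150),('FR',S,257,170),('RL',D,319,293.6),('RR',D,366,282.5),('FL',D,281.5,240.5)]:
    print(n,onz(m,u,v,.010))
F,R,l,r=.105,-.105,-.055,.055
p,e,T=fitpose([((l,F,.008),S,282.5,189.5),((l,R,.010),S,335,150),((r,F,.012),S,257,170),((0,.19,.08),S,241.5,174.5),((l,R,.005),D,319,293.6),((r,R,.005),D,366,282.5),((l,F,.012),D,281.5,240.5)])
print(p,np.degrees(p[2]),e)
for L in [(-.062,-.003,.082),(-.055,.032,.082),(-.038,-.045,.08),(-.035,.01,.08)]: print(L,T(p,L),proj(S,T(p,L)),proj(D,T(p,L)))
E
```

```text
FL [ 0.52000177 -0.09907925  0.01      ]
RL [ 0.49208958 -0.30327748  0.01      ]
FR [ 0.61117507 -0.11275687  0.01      ]
RL [ 0.496469   -0.31399517  0.01      ]
RR [ 0.60052069 -0.3278322   0.01      ]
FL [ 0.52732709 -0.10672077  0.01      ]
[ 0.56372364 -0.21278997 -0.11968686] -6.8575522273776075 [[ 0.1104643  -0.46078013]
 [-0.0503049  -2.11496143]
 [-5.38624506 -4.41106107]
 [ 0.08261234  0.70510396]
 [-1.03814703  1.01008572]
 [ 0.53840347  0.13742903]
 [-3.04812358 -1.05814041]]
(-0.062, -0.003, 0.082) [ 0.50180898 -0.20836563  0.082     ] [[315.79498021 147.49450375]] [[294.48840106 236.80650266]]
(-0.055, 0.032, 0.082) [ 0.51293795 -0.17445182  0.082     ] [[304.37567783 152.98673847]] [[290.9496857  228.37694842]]
(-0.038, -0.045, 0.08) [ 0.52062243 -0.25293079  0.08      ] [[318.99037352 135.63135533]] [[313.61627953 245.46548526]]
(-0.035, 0.01, 0.08) [ 0.53016804 -0.19868246  0.08      ] [[303.99163871 145.33308213]] [[303.58421187 232.30068878]]
```

The fit gives the sander's origin at (0.564, -0.213) with a yaw of -6.9°, good to a few mm. I'll align the tool with the sander's frame (tool x along its x, tool y along its -y), move above it and look with the wrist camera.

```bash
python3 -m inch '{"jaw":[1,1,1,1,1,1,1,1],"dp":[[0,0,0],[0,0,0],[0,0,0],[0,0,0],[0,0,0],[0,0,0],[0,0,0],[0,0,0]],"spin":[-7.6,-7.6,-7.6,-7.6,-7.6,-7.6,-7.6,-7.6]}'
python3 -m inch '{"jaw":[-1,-1,-1,-1,-1,-1,-1,-1,-1,-1,-1],"dp":[[25,-35,0],[25,-35,0],[25,-35,0],[25,-35,0],[25,-35,0],[25,-35,0],[25,-35,0],[25,-35,0],[25,-35,0],[25,-35,0],[0,0,0]],"spin":[0,0,0,0,0,0,0,0,0,0,0]}' 20
python3 - <<'E'
from h import *
s=state(); print(s['t'],s['tcp_pos'],np.round(s['eef_rot'],3),s['finger_gap'],s['force'],s['qpos'])
m=camera_model('wrist'); np.save('w1.npy',m,allow_pickle=True); im=save('wrist','w1'); print(m)
E
```

```text
t: 0.9
tcp_pos: [0.2279, -0.5548, 0.3033]
eef_rot: [[0.993, -0.114, -0.0], [-0.114, -0.993, 0.001], [-0.0, -0.001, -1.0]]
force: [0.5, -0.7, -0.5]
finger_gap: 1.0
t: 2.0
tcp_pos: [0.5206, -0.2332, 0.3033]
eef_rot: [[0.993, -0.115, 0.0], [-0.115, -0.993, 0.002], [0.0, -0.002, -1.0]]
force: [-0.9, -0.7, 0.7]
finger_gap: 0.0
2.0 [ 0.52056366 -0.23318114  0.30329631] [[ 0.993 -0.115  0.   ]
 [-0.115 -0.993  0.002]
 [ 0.    -0.002 -1.   ]] 0.00012182248941106903 [-0.86615541 -0.719192    0.6648794 ] [-0.5120042   0.05140916  1.5730911   0.00191358  1.51781851 -0.39719349]
{'camera_matrix': array([[342.16853404,   0.        , 254.37334683],
       [  0.        , 342.16853404, 190.38581219],
       [  0.        ,   0.        ,   1.        ]]), 'k1': -0.1054900290387079, 'eye': array([ 0.52857866, -0.16527268,  0.37312224]), 'attitude': array([[ 9.93430076e-01,  1.10279009e-01,  3.05814269e-02],
       [-1.14439748e-01,  9.56180757e-01,  2.69484515e-01],
       [ 4.77113251e-04, -2.71213753e-01,  9.62519025e-01]])}
```

View pics/w1.png

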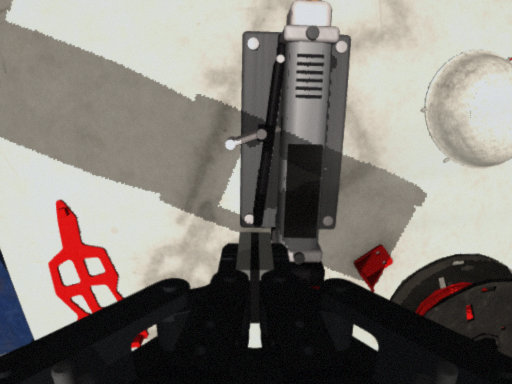

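The wrist view shows the sander upright. Base corners are at (243,31), (349,33) and (239,227), the hinge is at (280,58), the pin at (263,134) and the lever tip at (231,145), so the lever is still locked.

```bash
python3 - <<'E'
from h import *
m=np.load('w1.npy',allow_pickle=True).item()
F,R,l,r=.105,-.105,-.055,.055
p,e,T=fitpose([((l,F,.012),m,243,31),((r,F,.012),m,349,33),((l,R,.012),m,239,227),((r,R,.012),m,336,229),((-.022,.07,.094),m,280,58),((-.035,.01,.095),m,263,134)])
print(p,np.degrees(p[2]));print(e)
t=T(p,(0,0,0))[:2];c,s=np.cos(p[2]),np.sin(p[2]);Ri=np.array([[c,s],[-s,c]])
for n,u,v in[('tip',231,145),('pin',263,134),('hinge',280,58)]: print(n,Ri@(onz(m,u,v,.094)[:2]-t))
print('tcp local',Ri@(np.array(state()['tcp_pos'])[:2]-t), 'toolx in local',Ri@np.array(state()['eef_rot'])[:2,0])
E
```

```text
[ 0.56419501 -0.21172217 -0.13578946] -7.7801629360357945
[[-1.002596   -1.90352025]
 [ 3.09258527  0.01344254]
 [ 0.65524126  0.87355194]
 [ 0.0702386   0.52491308]
 [ 0.2084832  -0.38316837]
 [-1.4816688   0.46031529]]
tip [-0.05973278  0.00077084]
pin [-0.03378282  0.0102874 ]
hinge [-0.02215188  0.06970806]
tcp local [-0.04138765 -0.02925318] toolx in local [0.99979858 0.02004943]
```

The two poses agree to about 1 mm. I'll descend behind the lever with the jaws shut, outside the paddle.

```bash
python3 -m inch '{"jaw":[-1,-1,-1,-1,-1,-1,-1,-1],"dp":[[-25,3,0],[0,0,40],[0,0,40],[0,0,30],[0,0,25],[0,0,15],[0,0,10],[0,0,0]],"spin":[1.1,0,0,0,0,0,0,0]}'
python3 - <<'E'
from h import *
s=state(); m=camera_model('wrist'); im=save('wrist','w2')
p=np.array([.564195,-.211722,-.13579]);c,s_=np.cos(p[2]),np.sin(p[2])
print(np.array([[c,s_],[-s_,c]])@(np.array(s['tcp_pos'])[:2]-p[:2]),s['force'])
E
```

```text
t: 2.85
tcp_pos: [0.4921, -0.2375, 0.1429]
eef_rot: [[0.99, -0.139, -0.002], [-0.139, -0.99, 0.001], [-0.002, -0.001, -1.0]]
force: [0.9, 0.7, -0.8]
finger_gap: 0.001
[-0.06790092 -0.03529807] [ 0.88688533  0.65407044 -0.76423696]
```

View pics/w2.png

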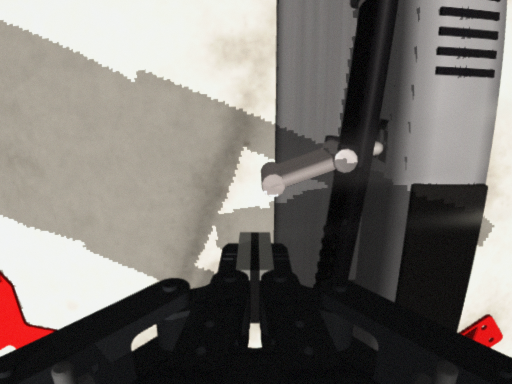

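The closed fingers are behind the lever (tip at pixel (272,184)), but the pads (columns 239–272) are too far outboard. I'll shift 12 mm inward, then push forward.

```bash
python3 -m inch '{"jaw":[-1,-1,-1,-1,-1,-1,-1,-1,-1,-1],"dp":[[6,0,0],[6,0,0],[0,-6,0],[0,-6,0],[0,-6,0],[0,-6,0],[0,-6,0],[0,-5,0],[0,-5,0],[0,0,0]],"spin":[0,0,0,0,0,0,0,0,0,0]}'
python3 -m inch '{"jaw":[-1,-1,-1],"dp":[[0,-3,0],[0,-2,0],[0,0,0]],"spin":[0,0,0]}'
python3 - <<'E'
from h import *
s=state(); im=save('wrist','w3')
p=np.array([.564195,-.211722,-.13579]);c,s_=np.cos(p[2]),np.sin(p[2])
print(np.array([[c,s_],[-s_,c]])@(np.array(s['tcp_pos'])[:2]-p[:2]),s['force'])
E
```

```text
t: 3.9
tcp_pos: [0.5104, -0.199, 0.1439]
eef_rot: [[0.99, -0.138, 0.0], [-0.138, -0.99, -0.0], [0.0, 0.0, -1.0]]
force: [-0.0, -1.0, 0.3]
finger_gap: 0.004
t: 4.2
tcp_pos: [0.5106, -0.1959, 0.1441]
eef_rot: [[0.99, -0.139, -0.001], [-0.139, -0.99, -0.003], [-0.0, 0.003, -1.0]]
force: [-3.1, -9.4, -0.3]
finger_gap: -0.001
[-0.05520721  0.00845359] [-3.06736662 -9.44050972 -0.34279233]
```

View pics/w3.png

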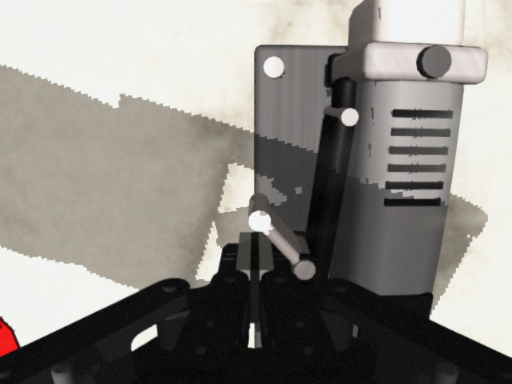

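The lever is fully forward: pin at (305,270), tip at (260,221), about 47° by eye, and about 10 N at the stop. I'll back off, rise, open and straddle the paddle and body at y -45.

```bash
python3 -m inch '{"jaw":[-1,-1,-1,-1,1,1,1,1,1,1,1],"dp":[[0,10,0],[0,15,0],[0,0,-35],[0,0,-35],[26,15,0],[25,15,0],[0,0,0],[0,0,0],[0,0,0],[0,0,0],[0,0,0]],"spin":[0,0,0,0,0,0,0,0,0,0,0]}'
python3 - <<'E'
from h import *
s=state(); m=camera_model('wrist');im=save('wrist','w4')
p=np.array([.564195,-.211722,-.13579]);c,s_=np.cos(p[2]),np.sin(p[2])
print(np.array([[c,s_],[-s_,c]])@(np.array(s['tcp_pos'])[:2]-p[:2]),s['force'])
E
```

```text
t: 5.35
tcp_pos: [0.5536, -0.2557, 0.214]
eef_rot: [[0.99, -0.138, 0.0], [-0.138, -0.99, 0.0], [0.0, -0.0, -1.0]]
force: [-0.3, 0.1, -0.1]
finger_gap: 1.0
[-0.00458641 -0.04499222] [-0.26417623  0.13940775 -0.14395532]
```

View pics/w4.png

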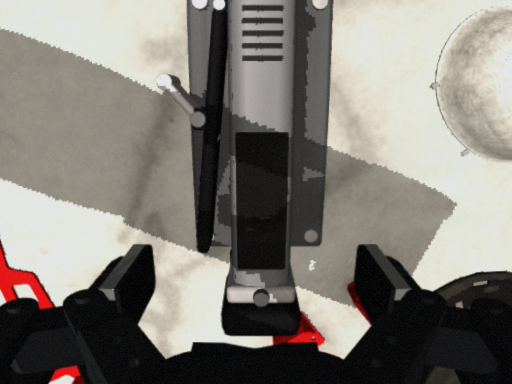

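The lever stays forward (pin (198,120), tip (165,82)), and the fingers straddle the body and paddle with room on both sides. Descending.

```bash
python3 -m inch '{"jaw":[1,1,1,1,1,1],"dp":[[0,0,25],[0,0,25],[0,0,20],[0,0,10],[0,0,4],[0,0,0]],"spin":[0,0,0,0,0,0]}'
python3 -m inch '{"jaw":[0.3,0.3,0.2,0.2,0.15,0.15],"dp":[[0,0,0],[0,0,0],[0,0,0],[0,0,0],[0,0,0],[0,0,0]],"spin":[0,0,0,0,0,0]}' 40
```

```text
t: 6.0
tcp_pos: [0.5539, -0.256, 0.1301]
eef_rot: [[0.99, -0.138, -0.0], [-0.138, -0.99, 0.0], [-0.0, -0.0, -1.0]]
force: [1.1, 0.1, 0.3]
finger_gap: 1.001
t: 6.6
tcp_pos: [0.5534, -0.2562, 0.1307]
eef_rot: [[0.99, -0.139, -0.001], [-0.139, -0.99, -0.0], [-0.001, 0.0, -1.0]]
force: [-7.3, 1.0, 5.4]
finger_gap: 0.577
```

The paddle is pressing back at 7 N with the gap at about 49 mm. I'll squeeze home (expected gap about 44 mm, or 0.52) and hold.

```bash
python3 -m inch '{"jaw":[0,-0.2,-0.4,-0.4,-0.4,-0.4],"dp":[[0,0,0],[0,0,0],[0,0,0],[0,0,0],[0,0,0],[0,0,0]],"spin":[0,0,0,0,0,0]}' 40
python3 - <<'E'
from h import *
im=save('wrist','w5');print(state()['force'],state()['finger_gap'])
E
```

```text
t: 7.2
tcp_pos: [0.5539, -0.2563, 0.131]
eef_rot: [[0.99, -0.138, -0.0], [-0.138, -0.99, -0.001], [0.0, 0.001, -1.0]]
force: [-5.1, 0.7, 6.0]
finger_gap: 0.499
[-3.83045185  0.61102945  6.09856485] 0.49127990733940297
```

View pics/w5.png

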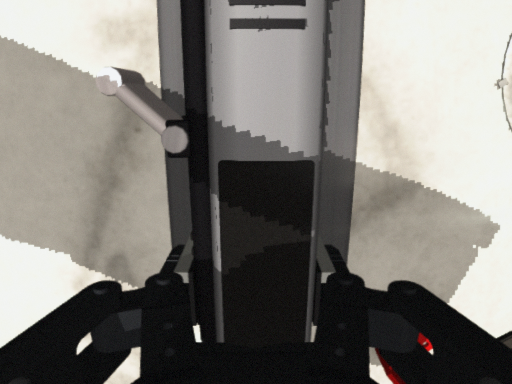

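The paddle lies parallel against the body (columns 185–212) and the lever is still forward. I'll hold firmly for a second.

```bash
python3 -m inch '{"jaw":[-0.4,-0.4,-0.4,-0.4,-0.4,-0.4],"dp":[[0,0,0],[0,0,0],[0,0,0],[0,0,0],[0,0,0],[0,0,0]],"spin":[0,0,0,0,0,0]}' 60
python3 -m inch '{"jaw":[-0.4,-0.4,-0.4,-0.4,-0.4],"dp":[[0,0,0],[0,0,0],[0,0,0],[0,0,0],[0,0,0]],"spin":[0,0,0,0,0]}'
```

```text
t: 7.85
tcp_pos: [0.5542, -0.2563, 0.1311]
eef_rot: [[0.99, -0.138, 0.001], [-0.138, -0.99, -0.001], [0.001, 0.001, -1.0]]
force: [-3.3, 1.5, 6.5]
finger_gap: 0.483
t: 8.35
tcp_pos: [0.5542, -0.2564, 0.1311]
eef_rot: [[0.99, -0.138, 0.001], [-0.138, -0.99, -0.001], [0.001, 0.001, -1.0]]
force: [-3.8, -0.3, 6.1]
finger_gap: 0.488
```

The gap held steady at 0.486 under 40 and 60 N, so the paddle is against its hard stop, held for over 1 s. Releasing and withdrawing.

```bash
python3 -m inch '{"jaw":[1,1,1,1,1,1],"dp":[[0,0,0],[0,0,0],[0,0,0],[0,0,0],[0,0,0],[0,0,0]],"spin":[0,0,0,0,0,0]}'
python3 -m inch '{"jaw":[1,1,1,1,1,1],"dp":[[0,0,-20],[0,0,-35],[0,0,-45],[0,0,-45],[0,30,0],[0,0,0]],"spin":[0,0,0,0,0,0]}'
python3 - <<'E'
from h import *
m=camera_model('wrist');np.save('w6.npy',m,allow_pickle=True);im=save('wrist','w6');print(state()['force'],state()['finger_gap'])
E
```

```text
t: 8.95
tcp_pos: [0.5543, -0.2562, 0.1304]
eef_rot: [[0.99, -0.139, 0.001], [-0.139, -0.99, -0.0], [0.001, 0.0, -1.0]]
force: [0.1, 0.4, -0.0]
finger_gap: 1.001
t: 9.55
tcp_pos: [0.5502, -0.2887, 0.2779]
eef_rot: [[0.99, -0.14, 0.004], [-0.14, -0.99, -0.004], [0.005, 0.004, -1.0]]
force: [-0.0, 0.2, -1.2]
finger_gap: 1.004
[ 0.10458218  0.02231165 -0.72239372] 1.0001766721394452
```

View pics/w6.png

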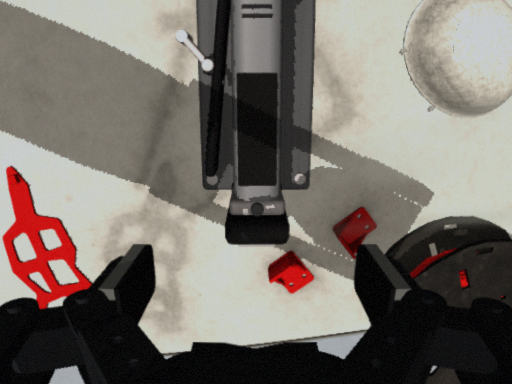

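The paddle has sprung back out, with a visible gap to the body at (225,165). The lever is forward: pin (208,66), tip (182,36), about 49°. A quick numeric check, then I'll hand in.

```bash
python3 - <<'E'
from h import *
m=np.load('w6.npy',allow_pickle=True).item()
p=np.array([.564195,-.211722,-.13579]);c,s=np.cos(p[2]),np.sin(p[2]);Ri=np.array([[c,s],[-s,c]])
for n,u,v in[('tip',182,36),('pin',208,66),('paddle rear outer',205,178)]: print(n,Ri@(onz(m,u,v,.094)[:2]-p[:2]))
job_done(); print(state()['t'])
E
```

```text
tip [-0.05232763  0.03022197]
pin [-0.03469417  0.00950711]
paddle rear outer [-0.03996414 -0.07218624]
the job is handed in; nothing more can be done
the job is handed in; nothing more can be done
```

I did the switch check on the narrow-belt sander and handed it in at about 9.6 s on the robot clock, well inside the 43 s limit. I did not go near the grinder.

1. **Lever:** I pushed it forward with the closed fingers until it met its stop, at about 10 N.
2. **Squeeze:** I closed the jaws on the paddle and the body at y -45 mm. The opening settled at about 0.486 and stayed there under 40 N and 60 N, so the paddle was home. That is roughly 41 mm, against the 44 mm I expected. I took the difference as jaw scaling and did not check it further. I held it in for over a second.
3. **Release:** I opened the jaws and withdrew upwards.

**Last checks:**
- **Lever:** the tip measured (-52, +30) mm, against (-55, +32) nominal. The pin matched its given position to within 1 mm. The lever looked about 49° ahead of square.
- **Paddle:** its rear edge was at x -40 mm, against -41 nominal when out, so it has sprung back.
- **Contact:** the wrist force was about 0 to 1 N, with the robot touching nothing.

None of the checks failed.

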